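Stand a dip-meter reel on its kickstand and hold it

ROBOT

A 6-joint arm with a two-finger parallel gripper is mounted at the origin on a cart in front of the work surface, level with it; the furniture and walls round the work are solid. World frame = base frame: x ahead of the robot, y to its left, z up, the work surface at z = 0. Lengths are in m, angles in rad, forces in N, time in s.
With the tool pointing down it reaches from about 0.35 to 0.85 m from the base axis. Payload 8.1 kg.
Tool frame: the origin (TCP) lies between the finger pads; the fingertips stand 11 mm ahead of it and the grasp point (between the pads) lies 8 mm behind it; y points along the fingers, x is the direction in which the jaws open and shut, and the axes are right-handed (so a half turn about y gives the same grasp; the last joint's range is limited). The gripper opens to 93 mm and grips with 3 to 60 N. Pads are 15 mm wide; open, the fingers measure 128 mm over their backs; the gripper's body (75 mm by 188 mm) begins 65 mm behind the grasp point.
Start: joints at [1.034, 0.13, 1.488, -0, 1.523, -0.085], TCP at [0.262, 0.54, 0.23] pointing down, gripper open.
Joint ranges: [-2.96, 2.96], [-0.89, 2.26], [0.02, 2.5], [-1.34, 4.48], [0, 2.73], [-2.66, 2.66]. Speed limits (rad/s): [2.39, 2.39, 2.79, 3.14, 3.14, 3.14].

INTERFACE

Orientations are given as a rotation vector (axis times angle).
In Python, from plant import readout, optics, robot gives the robot as it stands.
- The arm moves only by the shell command python3 -m creep 'ROWS' [FORCE]. ROWS is JSON, a list that holds one entry, the list of rows, each a list of 7 numbers: the closure, from 0 (fully open) to 1 (shut), then the shift along the tool's x, y, z in cm, then the turn, a rotation vector about the tool's x, y, z in degrees. In form: [[[grip, x, y, z, wx, wy, wz], ...]]. A call has exactly 8 rows; each row shifts and turns the pose as measured when the row begins, along the tool's axes as they then stand; what a row does not reach is not made up. A row lasts 1/10 s, in which the tool goes at most 50 mm and 8.59 degrees, less where a joint would pass 70% of its speed; a pose out of reach is approached as far as the arm can. A call is refused whole if a number of a shift passes 5 or a number of a turn 8.59, either way. A call with a gripper value outside its range is refused whole. The fingers move at their own pace and stop on an object; FORCE is the grip in N (left out, the last holds). Time passes only in rows, so rows that do not move let the fingers close, or fill a call up. It gives the time, the measured TCP pose, the force and the opening at its end, in the units of the state.
- readout.read_state(): the state, without advancing time (a new reading comes with each control period).
- optics.read_camera(name): name is "scene" or "top"; returns a dict with "frame" (420x560x3 uint8, red, green, blue), "depth" (420x560 float32, m along the optical axis (not along the pixel's ray), 0 where there is no reading), "intrinsics" (3x3 intrinsics, pixels), "R" (3x3) and "t" (3): a world point X has camera coordinates R X + t. Camera axes: x right, y down, z forward; pixel columns grow to the right and rows downward; lengths in m; the calibration is good to about 2 mm. A picture is of the moment at which its call begins.
- robot.close_job(): hands the job in, once; it reports no verdict.
The state is a dict: "t": time; "q": joint angles; "dq": joint speeds; "joint_torque": joint torques, N m; "tool_pos": TCP position; "orientation": TCP orientation; "force": force on the tool from outside, world axes, zero at the start; "wrist_torque": the same for the moment, N m; "opening": finger opening in m.
Only numpy, scipy, OpenCV 4.12 (cv2) and the standard library are available. Lean on these libraries where they do the work, as an engineer would, in place of code of your own. Each camera call takes 0.05 s, during which the arm holds its last target. There are 200 camera calls.

TASK

The empty tape reel lies face down on the bench and I am about to wind a new tape on to it. While it still lies there, flip its kickstand over centre until it snaps fully out, then lift the reel by the rubber grip of its handle and stand it upright, with the foot tube and the kickstand's foot both on the bench. With its battery pack off the back it is front-heavy and tips forward by itself, so finish with the fingers still gripping the handle, holding it still and firmly down on both feet; leave everything else on the bench where it is.

Things in the scene. Friction and masses are not known exactly. Their poses are not given: they have to be found in the camera images.
- reel: (mm) empty tape reel of a well dip meter, 0.75 kg: steel tube frame 160 wide, 220 high. Axes as it stands: z up from foot tube to handle, x out of its back (kickstand side), y along the foot tube. Origin under the middle of the foot tube, whose axis is at z = 9. Frame tubes in the plane x = 0. At the start it lies face down: frame level 54 above the worktop, x up, z level, kickstand on top
- hub (a point): (mm) centre of the hub, at (0, 0, 92) in the reel's frame; a flat strap 22 wide crosses the back of the frame here. The grey spoked reel in front of it, 140 across, fills x = -12 to -54, z = 22 to 162, and is held stiffly by a hub brake. At the start all rests on its front rim. Set on its feet and let go, the frame falls forward on to it again.
- grip: (mm) black rubber sleeve on the handle (top of the frame), 18 thick, 92 long along its y; origin at its middle, (0, 0, 214) in the reel's frame; 43 clear to the reel below it. It turns freely on the handle: pinched across its thickness from above and lifted, the reel swings down and hangs upright, leaning forward some 5 degrees. Reel standing right: its middle is 214 above the worktop
- kickstand (a joint): (mm) rod leg 10 thick. 0 = folded, along the reel's +y across its back; 1.92 rad = fully out, at its stop. A spring holds it folded, is at dead centre at 0.96 and snaps it to the stop beyond; 0.2 N m turns it. The axis is splayed: at angle q the leg points along cos(q)*(0, 1, 0) + sin(q)*(0.616, 0, -0.788) in the reel's frame (on the lying reel it swings to the foot tube, rising)
- kick_pivot (a point): (mm) pivot of the kickstand, on the leg's axis, at (28, -58, 92) in the reel's frame; while the reel lies, 82 above the worktop and 21 clear above the frame tubes
- kick_tip (a point): (mm) middle of the round end of the kickstand's rubber foot (16 thick), 108 from the pivot along the leg; 8 above the worktop when the foot stands on it
- foot_a (a point): (mm) underside of the foot tube near its +y end, at (0, 46, 0) in the reel's frame. Standing right, on foot tube and kickstand, the frame leans back (handle towards the kickstand's side, +x) by 2.5 degrees (0.043 rad)
- foot_b (a point): (mm) underside of the foot tube near its -y end, at (0, -46, 0) in the reel's frame
- vial_a: (mm) clear sample vial, 29 across, 81 high, standing; origin under its foot; leave alone
- vial_b: (mm) another such vial; leave alone
- vial_c: (mm) another such vial; leave alone
- jar: (mm) small clear jar with a white lid, 38 across, 72 high; origin under its foot; leave alone
- tweezers: (mm) black tweezers lying flat, 156 long along its x, 10 high; leave alone
- dropper: (mm) dropper bottle with a pointed cap, 39 across, 104 high; origin under its foot; leave alone
- strip_tube: (mm) capped test strip tube lying on its side, 30 thick, 98 long along its y; leave alone

How it is judged:
On the way, in this order (a step that is already met when the one before it is completed fails the run):
1. the kickstand is flipped over centre and rests fully out, while the reel still lies flat (value of joint kickstand above 1.8 rad and angle between reel's own z axis and vertical above 1.3 rad), for 0.2 s.
2. the reel is raised by its rubber grip, held in the fingers (contact force between the fingers and grip above 1.5 N and height (world z) of grip above 0.13 m), for 0.2 s.
At the end, for the whole second after the job is handed in: the kickstand is fully out (over 1.8 rad); the reel stands upright within 8 degrees, both ends of the foot tube within 6 mm of the worktop and the kickstand's foot within 5 mm of it; the fingers grip the handle's sleeve with over 1.5 N, and the reel is still (value of joint kickstand above 1.8 rad and height (world z) of kick_tip below 0.013 m and height (world z) of each of foot_a, foot_b below 0.006 m and angle between reel's own z axis and vertical below 0.14 rad and height (world z) of grip above 0.2 m and contact force between the fingers and grip above 1.5 N and linear speed of reel below 0.02 m/s and angular speed of reel below 0.1 rad/s); the arm keeps its last pose, push and grip.
It fails at once if something else on the bench is moved by more than 25 mm or knocked over (distance of any of vial_a, vial_b, vial_c, jar, tweezers, dropper, strip_tube from where it was at the start of the episode above 0.025 m or angle between any of vial_a, vial_b, vial_c, jar, dropper's own z axis and vertical above 0.5 rad).
It also fails if it takes over 66 s, if anything falls off the work surface, if the arm or the gripper's body presses on something with over 40 N, if the wrist force passes 120 N, or if a joint passes its speed limit or range.

## Working session

There is one attempt and no reset: what is moved stays moved. The work goes in short steps, Python scripts to look and compute and a shell command to move; the robot and the scene stay as the last step left them, time stands still between calls to the robot, and variables do not carry over. Pictures are saved under pics/ and viewed, about 8 in all and at most 12, crops included, and the job is handed in when it is done.

```bash
ls; mkdir -p pics; python3 - <<'E'
from plant import readout, optics, robot
import cv2,numpy as np
print(readout.read_state())
for n in("scene","top"):
    c=optics.read_camera(n); np.savez(f"pics/{n}0.npz",**c); cv2.imwrite(f"pics/{n}0.png",c["frame"][:,:,::-1])
    print(n,c["intrinsics"],c["R"],c["t"], -c["R"].T@c["t"])
E
```

```text
pics
{'t': 0.0, 'q': array([ 1.03359857e+00,  1.31182053e-01,  1.48925384e+00, -2.52431018e-05,
        1.52298744e+00, -8.54114416e-02]), 'dq': array([-0.00076315, -0.00043829,  0.00190596, -0.00038044,  0.00123866,
       -0.00026338]), 'joint_torque': array([ 1.02874754e-03, -5.59854555e+01, -4.91751981e+01,  7.68903131e-02,
        3.52412753e-02, -1.67445733e-04]), 'tool_pos': array([0.26166167, 0.53933929, 0.22858892]), 'orientation': array([-1.39057044, -0.86909331,  0.8717455 ]), 'force': array([-0.30283819,  0.38814432,  0.6194206 ]), 'wrist_torque': array([-0.04507526, -0.01362597, -0.04147534]), 'opening': 0.09282403917659819}
scene [[380.00395978   0.         280.31765616]
 [  0.         380.00395978 213.73483562]
 [  0.           0.           1.        ]] [[ 0.72225929 -0.69161159 -0.00386381]
 [-0.54564915 -0.56637818 -0.6176429 ]
 [ 0.42498061  0.44820661 -0.78644918]] [-0.32821067  0.36179943  0.89686943] [ 0.05331664 -0.42406181  0.92753693]
top [[421.20602674   0.         279.98079032]
 [  0.         421.20602674 209.91724365]
 [  0.           0.           1.        ]] [[-4.80792702e-03 -9.99987978e-01  9.63568570e-04]
 [-9.75531078e-01  4.47852832e-03 -2.19815965e-01]
 [ 2.19809007e-01 -1.99685020e-03 -9.75540882e-01]] [0.06874781 0.54508406 1.23681661] [0.26021355 0.06877555 1.3263171 ]
```

View pics/top0.png

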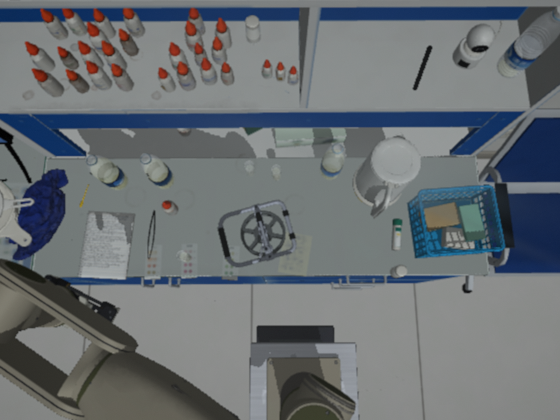

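View pics/scene0.png

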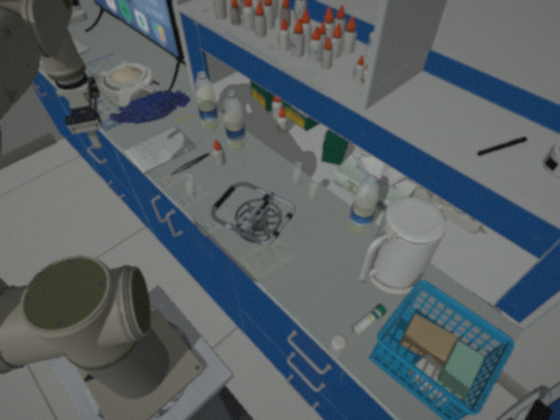

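The top view shows the reel at about (258,232), with the grip on one side at (225,250) or (290,215). The scene view shows it at about (255,212). I'll enlarge both crops side by side.

```bash
cat > h.py <<'E'
import numpy as np,cv2
from scipy.spatial.transform import Rotation as Rot
def ray(c,u,v):
    K,R,t=c["intrinsics"],c["R"],c["t"]; d=R.T@np.linalg.inv(K)@np.array([u,v,1.]); return -R.T@t,d
def onplane(c,u,v,z):
    o,d=ray(c,u,v); return o+d*(z-o[2])/d[2]
def tri(c1,p1,c2,p2):
    o1,d1=ray(c1,*p1);o2,d2=ray(c2,*p2)
    s=np.linalg.lstsq(np.c_[d1,-d2],o2-o1,rcond=None)[0]; a=o1+s[0]*d1;b=o2+s[1]*d2
    return (a+b)/2,np.linalg.norm(a-b)
def cloud(c):
    h,w=c["depth"].shape; u,v=np.meshgrid(np.arange(w),np.arange(h))
    p=np.stack([u,v,np.ones_like(u)],-1)@np.linalg.inv(c["intrinsics"]).T*c["depth"][...,None]
    return (p-c["t"])@c["R"]
def proj(c,X):
    p=c["intrinsics"]@(c["R"]@np.asarray(X)+c["t"]); return p[:2]/p[2]
E
python3 - <<'E'
import numpy as np,cv2
t=dict(np.load("pics/top0.npz"));s=dict(np.load("pics/scene0.npz"))
a=t["frame"][195:275,210:310];b=s["frame"][165:255,200:310]
f=lambda x:cv2.resize(x[:,:,::-1],(400*1,int(400*x.shape[0]/x.shape[1])) ,interpolation=cv2.INTER_CUBIC)
A=f(a);B=f(b);H=max(len(A),len(B));o=np.zeros((H,800,3),np.uint8);o[:len(A),:400]=A;o[:len(B),400:]=B
o=np.clip(o*1.5,0,255).astype(np.uint8)
cv2.imwrite("pics/crop0.png",o);print(A.shape,B.shape)
from h import *
p=cloud(t)
m=(p[...,2]>.03)&(p[...,2]<.12); sub=np.zeros_like(m);sub[195:275,210:310]=1;m&=sub
q=p[m];print(len(q),q.min(0),q.max(0),np.percentile(q[:,2],[5,25,50,75,95]), np.median(p[250:270,190:215,2]))
E
```

```text
(320, 400, 3) (327, 400, 3)
1987 [0.37412483 0.02101439 0.03243658] [0.57840466 0.25910258 0.094201  ] [0.0375968  0.04357337 0.05796904 0.06171111 0.08633192] -0.00023746647222643017
```

View pics/crop0.png

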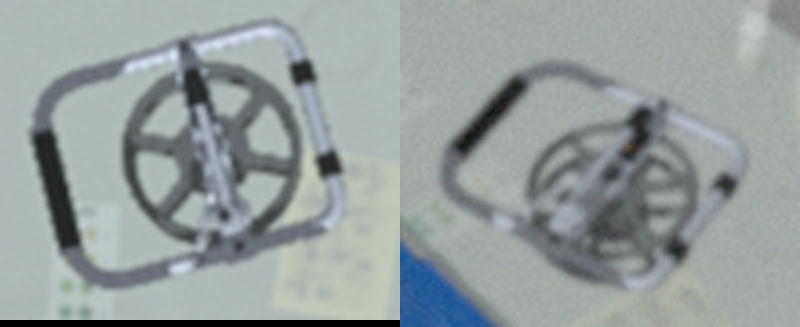

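The crop shows the black grip with its middle at top-view pixel (224,242), i.e. on world +y. The foot tube carries two black pads at about (286,213) and (292,235), and the folded leg points to world +x (its foot is near the crop's (190,70)). Next I'll fit the pose.

```bash
python3 - <<'E'
from h import *
t=dict(np.load("pics/top0.npz"));s=dict(np.load("pics/scene0.npz"))
def comps(c,box,th):
    x0,x1,y0,y1=box;g=c["frame"].max(2)[y0:y1,x0:x1]
    n,l,st,ce=cv2.connectedComponentsWithStats((g<th).astype(np.uint8))
    out=[]
    for i in range(1,n):
        if st[i,4]<12: continue
        pts=np.argwhere(l==i)[:,::-1].astype(np.float32); r=cv2.minAreaRect(pts)
        b=cv2.boxPoints(r)
        out.append((ce[i]+[x0,y0],st[i,4],b+[x0,y0]))
    return out
for c,b in((t,(210,310,195,275)),(s,(200,310,165,255))):
  for th in(50,):
    for o in comps(c,b,th): print(o[0].round(1),o[1],o[2].round(1).tolist())
pt=cloud(t); ps=cloud(s)
for n,p,sl in(("t",pt,(slice(195,275),slice(210,310))),("s",ps,(slice(165,255),slice(200,310)))):
    q=p[sl].reshape(-1,3); hi=q[(q[:,2]>.072)&(q[:,2]<.12)&(q[:,0]<.62)]
    fr=q[(q[:,2]>.052)&(q[:,2]<.12)]
    print(n,len(hi)); print(hi[np.argsort(hi[:,0])][::max(1,len(hi)//25)].round(3).tolist())
    r=cv2.minAreaRect(fr[:,:2].astype(np.float32)*1000);print(r,cv2.boxPoints(r).tolist())
E
```

```text
[258.3 216.4] 40 [[256.0, 212.0], [261.0, 212.0], [261.0, 220.0], [256.0, 220.0]]
[285.  212.6] 20 [[283.0, 211.0], [287.0, 211.0], [287.0, 215.0], [283.0, 215.0]]
[223.6 241.9] 145 [[217.6, 228.4], [222.5, 227.1], [229.6, 255.6], [224.7, 256.8]]
[242.5 236.8] 15 [[241.2, 231.1], [242.9, 230.9], [244.1, 243.0], [242.4, 243.2]]
[291.8 235.5] 21 [[289.0, 234.0], [292.9, 232.7], [294.3, 236.9], [290.4, 238.2]]
[224.  196.8] 101 [[214.3, 204.6], [231.5, 185.6], [234.3, 188.2], [217.2, 207.2]]
[265.1 201. ] 48 [[260.8, 207.7], [263.8, 194.3], [268.7, 195.4], [265.7, 208.8]]
[289.2 215.2] 13 [[287.0, 215.0], [289.0, 213.0], [291.5, 215.5], [289.5, 217.5]]
[255.6 227.9] 12 [[253.0, 228.0], [255.5, 225.5], [259.0, 229.0], [256.5, 231.5]]
[275.6 233.1] 15 [[274.0, 231.0], [277.0, 231.0], [277.0, 235.0], [274.0, 235.0]]
t 223
[[0.393, 0.129, 0.074], [0.408, 0.126, 0.077], [0.416, 0.108, 0.086], [0.418, 0.102, 0.09], [0.419, 0.123, 0.081], [0.421, 0.105, 0.088], [0.424, 0.102, 0.092], [0.425, 0.093, 0.079], [0.427, 0.123, 0.088], [0.43, 0.108, 0.089], [0.433, 0.105, 0.088], [0.436, 0.108, 0.088
[... 783 characters left out ...]
 0.091], [0.423, 0.122, 0.081], [0.425, 0.09, 0.082], [0.427, 0.122, 0.091], [0.43, 0.092, 0.08], [0.434, 0.104, 0.087], [0.44, 0.111, 0.089], [0.445, 0.117, 0.089], [0.453, 0.118, 0.085], [0.461, 0.118, 0.087], [0.468, 0.118, 0.09], [0.476, 0.114, 0.086], [0.484, 0.118, 0.09], [0.494, 0.122, 0.083], [0.501, 0.12, 0.088], [0.508, 0.124, 0.078], [0.512, 0.136, 0.088], [0.518, 0.13, 0.093], [0.524, 0.128, 0.09], [0.529, 0.13, 0.088]]
((539.857177734375, 156.56289672851562), (315.0552673339844, 222.09017944335938), 15.338622093200684) [[358.5667724609375, 221.98275756835938], [417.3148193359375, 7.803600311279297], [721.1475830078125, 91.14303588867188], [662.3995361328125, 305.32220458984375]]
```

```bash
python3 - <<'E'
from h import *
t=dict(np.load("pics/top0.npz"));s=dict(np.load("pics/scene0.npz"))
g,e=tri(t,(223.6,241.9),s,(224,196.8));print("grip",g,e)
fa,e=tri(t,(285,212.6),s,(289.2,215.2));print("padA",fa,e)
fb,e=tri(t,(291.8,235.5),s,(275.6,233.1));print("padB",fb,e)
k,e=tri(t,(258.3,216.4),s,(265.1,201));print("kickfoot",k,e)
f=(fa+fb)/2; z=g-f; print("len",np.linalg.norm(z[:2]),"yaw z",np.degrees(np.arctan2(z[1],z[0])))
y=fa-fb;print("yaw y",np.degrees(np.arctan2(y[1],y[0])))
a=np.radians(15); Z=np.array([-np.sin(a),np.cos(a),0]);Y=np.array([np.cos(a),np.sin(a),0]);X=np.array([0,0,1.])
g2=np.array([*g[:2],.054]); O=g2-.214*Z
W=lambda x,y,z:(O+x*X+y*Y+z*Z).round(4)
print("O",O,"hub",W(0,0,.092),"piv",W(.028,-.058,.092),"tip",W(.028,.05,.092), "footmid",W(0,0,.009))
for n,P in(("tip",W(.028,.05,.092)),("hub",W(0,0,.092)),("padmid",W(0,0,.009))): print(n,proj(t,P),proj(s,P))
# tools
from plant import readout
st=readout.read_state(); R=Rot.from_rotvec(st["orientation"]).as_matrix();print(R.round(3))
# objects
p=cloud(t)
m=(p[...,2]>.02)&(p[...,2]<.2)&(p[...,0]>.33)&(p[...,0]<.75)&(abs(p[...,1])<.6)
n,l,sx,c=cv2.connectedComponentsWithStats(m.astype(np.uint8))
for i in range(1,n):
    if sx[i,4]>15: q=p[l==i];print(c[i].round(),q.min(0).round(3),q.max(0).round(3))
m=(p[...,2]>.2)&(p[...,2]<1)&(p[...,0]>.3)&(abs(p[...,1])<.4); q=p[m];print("high",q.min(0),np.percentile(q,5,axis=0))
E
```

```text
grip [0.44735159 0.23826431 0.05525551] 0.0007732734725737474
padA [0.53810815 0.05047914 0.05697897] 0.0010014871766809651
padB [0.46584759 0.03061217 0.05850921] 9.52906507370523e-05
kickfoot [0.52286054 0.13365272 0.0635363 ] 0.004102820292655052
len 0.20512605457908106 yaw z 105.44456423302482
yaw y 15.372802352951995
O [0.50273886 0.03155618 0.054     ] hub [0.4789 0.1204 0.054 ] piv [0.4229 0.1054 0.082 ] tip [0.5272 0.1334 0.082 ] footmid [0.5004 0.0402 0.054 ]
tip [257.76709046 214.3385803 ] [266.6955827  196.00879004]
hub [262.36974268 231.66798868] [257.82976813 213.37372794]
padmid [288.50693748 224.64205705] [282.13749629 225.16405468]
[[ 0.437 -0.001 -0.9  ]
 [ 0.9   -0.001  0.437]
 [-0.002 -1.     0.   ]]
[478. 141.] [ 0.742 -0.585  0.02 ] [ 0.75  -0.495  0.2  ]
[331. 163.] [ 0.655 -0.123  0.02 ] [ 0.715 -0.06   0.199]
[337. 148.] [ 0.7   -0.111  0.125] [ 0.722 -0.096  0.199]
[157. 172.] [0.627 0.409 0.02 ] [0.687 0.47  0.199]
[109. 172.] [0.625 0.56  0.02 ] [0.688 0.6   0.2  ]
[370. 188.] [ 0.515 -0.249  0.025] [ 0.692 -0.174  0.199]
[145. 158.] [0.678 0.459 0.137] [0.689 0.47  0.156]
[249. 167.] [0.673 0.152 0.021] [0.701 0.178 0.091]
[275. 171.] [0.659 0.069 0.02 ] [0.689 0.094 0.084]
[396. 192.] [ 0.576 -0.3    0.028] [ 0.594 -0.246  0.2  ]
[457. 220.] [ 0.396 -0.572  0.02 ] [ 0.605 -0.334  0.143]
[169. 207.] [0.543 0.395 0.02 ] [0.58  0.432 0.109]
[258. 233.] [0.374 0.021 0.032] [0.578 0.259 0.094]
[396. 233.] [ 0.427 -0.316  0.02 ] [ 0.526 -0.281  0.034]
[182. 255.] [0.393 0.347 0.021] [0.42  0.376 0.086]
[398. 270.] [ 0.341 -0.307  0.021] [ 0.377 -0.27   0.077]
high [ 0.52009841 -0.39999119  0.2000927 ] [ 0.69794031 -0.36603022  0.23314322]
```

```bash
cat >> h.py <<'E'
def frame(O=(0.5027,0.0316),deg=15.2):
    a=np.radians(deg);return np.array([*O,.054]),np.array([0,0,1.]),np.array([np.cos(a),np.sin(a),0]),np.array([-np.sin(a),np.cos(a),0])
def rel(pos,R=None):
    from plant import readout
    s=readout.read_state();r=Rot.from_rotvec(s["orientation"]).as_matrix();p=s["tool_pos"]
    print("t",s["t"],"tcp",p.round(4),"shift cm now-axes",(r.T@(np.asarray(pos)-p)*100).round(2),"F",s["force"].round(1))
    if R is not None:
        print(" turn deg",np.degrees(Rot.from_matrix(r.T@R).as_rotvec()).round(1)," shift in target axes cm",(R.T@(np.asarray(pos)-p)*100).round(2))
E
cat > k.py <<'E'
from h import *
O,X,Y,Z=frame()
T=np.c_[Y,-(.788*X+.616*Z),.788*Z-.616*X]
P=O+.028*X+.027*Y+.092*Z
pre=P+.022*T[:,2]
if __name__=="__main__":
    rel(pre-.09*T[:,1],T); print(pre-.09*T[:,1]); rel(pre,T)
E
python3 k.py
```

```text
t 0.1 tcp [0.2617 0.5394 0.2287] shift cm now-axes [-20.95   8.96 -35.06] F [-0.7  0.2 -0. ]
 turn deg [-35.6  47.1  16.1]  shift in target axes cm [ 12.65  30.97 -25.11]
[0.48555296 0.19769067 0.139368  ]
t 0.1 tcp [0.2617 0.5394 0.2287] shift cm now-axes [-25.12  16.06 -38.71] F [-0.7  0.2 -0. ]
 turn deg [-35.6  47.1  16.1]  shift in target axes cm [ 12.65  39.97 -25.11]
```

```bash
python3 -m creep '[[[1,-2.4,0,-4,0,0,0],[1,-2.4,0,-4,0,0,0],[1,-2.4,0,-4,0,0,0],[1,-2.4,0,-4,0,0,0],[1,-2.4,0,-4,0,0,0],[1,-2.4,0,-4,0,0,0],[1,-2.4,0,-4,0,0,0],[1,-2.4,0,-4,0,0,0]]]' 20
python3 -m creep '[[[1,0,0,0,0,8.2,0],[1,0,0,0,0,8.2,0],[1,0,0,0,0,8.2,0],[1,0,0,0,0,8.2,0],[1,0,0,0,0,8.2,0],[1,0,0,0,0,8.2,0],[1,0,0,0,0,0,0],[1,0,0,0,0,0,0]]]'
python3 -m creep '[[[1,0,0,0,-8,0,0],[1,0,0,0,-8,0,0],[1,0,0,0,-8,0,0],[1,0,0,0,-8,0,0],[1,0,0,0,-6,0,0],[1,0,0,0,0,0,0],[1,0,0,0,0,0,0],[1,0,0,0,0,0,0]]]'
python3 k.py
```

```text
t: 0.9
tool_pos: [0.4675, 0.2199, 0.2242]
orientation: [-1.386, -0.873, 0.885]
force: [0.6, 0.4, -0.6]
opening: 0.0336
t: 1.7
tool_pos: [0.4693, 0.2109, 0.2203]
orientation: [-1.57, -0.176, 0.196]
force: [-0.2, -1.0, -0.3]
opening: 0.0006
t: 2.5
tool_pos: [0.4713, 0.2102, 0.2216]
orientation: [-2.247, -0.281, 0.162]
force: [0.1, 0.2, 0.4]
opening: 0.0004
t 2.5 tcp [0.4713 0.2102 0.2216] shift cm now-axes [1.23 7.33 4.  ] F [0.1 0.2 0.4]
 turn deg [ 1.5  0.5 -1.2]  shift in target axes cm [1.05 7.46 3.82]
[0.48555296 0.19769067 0.139368  ]
t 2.5 tcp [0.4713 0.2102 0.2216] shift cm now-axes [ 1.42 16.33  4.23] F [0.1 0.2 0.4]
 turn deg [ 1.5  0.5 -1.2]  shift in target axes cm [ 1.05 16.46  3.82]
```

```bash
python3 -m creep '[[[1,0.5,2,1.4,0,0,0],[1,0.5,2,1.4,0,0,0],[1,0.4,2,1.4,0,0,0],[1,0,2,0,0,0,0],[1,0,2,0,0,0,0],[1,0,2,0,0,0,0],[1,0,0,0,0,0,0],[1,0,0,0,0,0,0]]]' 
python3 k.py
```

```text
t: 3.3
tool_pos: [0.5009, 0.1668, 0.107]
orientation: [-2.223, -0.274, 0.144]
force: [-0.3, 0.0, 0.6]
opening: 0.0006
t 3.3 tcp [0.5009 0.1668 0.107 ] shift cm now-axes [-0.75 -4.62  0.65] F [-0.3  0.   0.6]
 turn deg [ 0.1 -0.5 -0.9]  shift in target axes cm [-0.67 -4.64  0.67]
[0.48555296 0.19769067 0.139368  ]
t 3.3 tcp [0.5009 0.1668 0.107 ] shift cm now-axes [-0.61  4.38  0.67] F [-0.3  0.   0.6]
 turn deg [ 0.1 -0.5 -0.9]  shift in target axes cm [-0.67  4.37  0.67]
```

```bash
python3 -m creep '[[[1,-0.2,1,0.3,0,0,0],[1,-0.2,1,0.3,0,0,0],[1,-0.2,1,0.1,0,0,0],[1,0,0.9,0,0,0,0],[1,0,0,0,0,0,0],[1,0,0,0,0,0,0],[1,0,0,0,0,0,0],[1,0,0,0,0,0,0]]]' 
python3 k.py; python3 - <<'E'
from h import *
from plant import optics
o=[]
for n,b in(("top",(195,275,210,310)),("scene",(155,255,195,310))):
    c=optics.read_camera(n);f=c["frame"][b[0]:b[1],b[2]:b[3],::-1];o.append(cv2.resize(f,(400,330),interpolation=cv2.INTER_CUBIC))
cv2.imwrite("pics/c1.png",np.clip(np.hstack(o)*1.4,0,255).astype(np.uint8))
E
```

```text
t: 4.1
tool_pos: [0.5008, 0.1478, 0.0721]
orientation: [-2.219, -0.276, 0.14]
force: [-0.0, -0.5, -0.0]
opening: 0.0001
t 4.1 tcp [0.5008 0.1478 0.0721] shift cm now-axes [-0.27 -8.51 -0.02] F [-0.  -0.5 -0. ]
 turn deg [-0.1 -0.6 -0.7]  shift in target axes cm [-0.16 -8.51 -0.03]
[0.48555296 0.19769067 0.139368  ]
t 4.1 tcp [0.5008 0.1478 0.0721] shift cm now-axes [-0.15  0.49 -0.03] F [-0.  -0.5 -0. ]
 turn deg [-0.1 -0.6 -0.7]  shift in target axes cm [-0.16  0.49 -0.03]
```

View pics/c1.png

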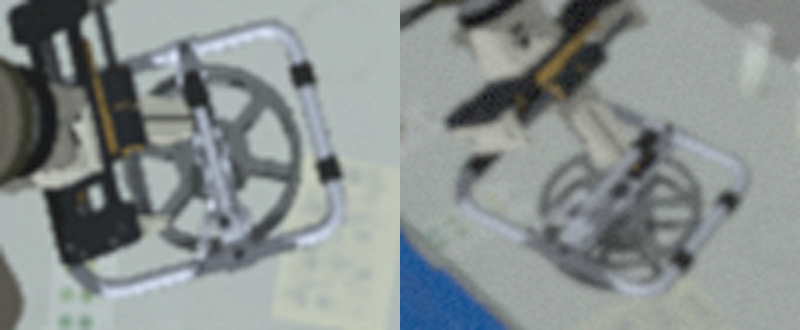

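The fingertips (top crop at about (190,130)) sit on the grip side of the leg, inside the frame, with no contact force. Now I push along the arc.

```bash
python3 -m creep '[[[1,0,0,-0.8,0,0,0],[1,0,0,-0.8,0,0,0],[1,0,0,-0.8,0,0,0],[1,-0.1,0,-0.9,0,0,0],[1,-0.2,0,-0.9,0,0,0],[1,-0.2,0,-0.9,0,0,0],[1,-0.3,0,-0.9,0,0,0],[1,-0.4,0,-0.9,0,0,0]]]' 
python3 k.py
python3 -m creep '[[[1,-0.5,0,-0.8,0,0,0],[1,-0.6,0,-0.8,0,0,0],[1,-0.6,0,-0.7,0,0,0],[1,-0.6,0,-0.7,0,0,0],[1,-0.5,0,-0.6,0,0,0],[1,0,0,0,0,0,0],[1,0,0,0,0,0,0],[1,0,0,0,0,0,0]]]' 
python3 k.py; python3 - <<'E'
from h import *
from plant import optics
o=[]
for n,b in(("top",(195,275,210,310)),("scene",(155,255,195,310))):
    c=optics.read_camera(n);f=c["frame"][b[0]:b[1],b[2]:b[3],::-1];o.append(cv2.resize(f,(400,330),interpolation=cv2.INTER_CUBIC))
cv2.imwrite("pics/c2.png",np.clip(np.hstack(o)*1.4,0,255).astype(np.uint8))
E
```

```text
t: 5.0
tool_pos: [0.5031, 0.0883, 0.1183]
orientation: [-2.218, -0.277, 0.139]
force: [-2.4, 1.6, -1.3]
opening: 0.0008
t 5.0 tcp [0.5031 0.0883 0.1183] shift cm now-axes [ 1.   -8.44  7.42] F [-2.4  1.6 -1.3]
 turn deg [-0.2 -0.6 -0.7]  shift in target axes cm [ 1.18 -8.45  7.39]
[0.48555296 0.19769067 0.139368  ]
t 5.0 tcp [0.5031 0.0883 0.1183] shift cm now-axes [1.11 0.57 7.4 ] F [-2.4  1.6 -1.3]
 turn deg [-0.2 -0.6 -0.7]  shift in target axes cm [1.18 0.56 7.39]
t: 5.8
tool_pos: [0.4811, 0.0492, 0.1441]
orientation: [-2.219, -0.277, 0.136]
force: [-0.6, 0.0, 0.2]
opening: 0.0006
t 5.8 tcp [0.4811 0.0492 0.1441] shift cm now-axes [ 4.08 -8.41 11.55] F [-0.6  0.   0.2]
 turn deg [-0.1 -0.7 -0.6]  shift in target axes cm [ 4.32 -8.38 11.49]
[0.48555296 0.19769067 0.139368  ]
t 5.8 tcp [0.4811 0.0492 0.1441] shift cm now-axes [ 4.18  0.59 11.54] F [-0.6  0.   0.2]
 turn deg [-0.1 -0.7 -0.6]  shift in target axes cm [ 4.32  0.62 11.49]
```

View pics/c2.png

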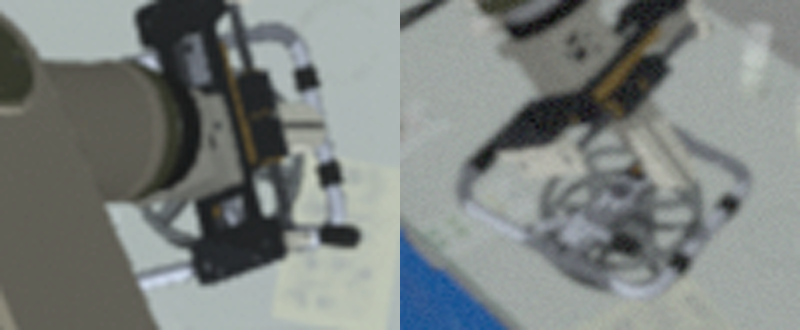

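The leg has flipped out: its black foot is now past the foot tube at crop (342,235), and the force is back to zero. I'll retreat, untilt and turn the jaws across the grip.

```bash
python3 -m creep '[[[0.5,0,-3,0,0,0,0],[0.5,0,-3,0,0,0,0],[0.5,0,-3,1,8,0,0],[0.5,0,-1,2,8,0,0],[0.5,0,0,3,8,0,0],[0.5,0,0,3,8,0,0],[0.5,0,0,3,6,0,0],[0.5,0,0,0,0,0,0]]]' 
python3 -m creep '[[[0.5,0,0,0,0,-8.4,0],[0.5,0,0,0,0,-8.4,0],[0.5,0,0,0,0,-8.4,0],[0.5,0,0,0,0,-8.4,0],[0.5,0,0,0,0,-8.4,0],[0.5,0,0,0,0,-8.4,0],[0.5,0,0,0,0,-8.4,0],[0.5,0,0,0,0,-8.4,0]]]'
cat > g.py <<'E'
from h import *
O,X,Y,Z=frame()
T=np.c_[Z,-X,-Y]  # x=Z,y=-X -> z=x×y = -(Z×X)=-Y
rel([.4474,.2383,.047],T)
E
python3 g.py; python3 - <<'E'
from h import *
from plant import optics
t=optics.read_camera("top");s=optics.read_camera("scene");np.savez("pics/t3.npz",**t);np.savez("pics/s3.npz",**s)
o=[]
for c,b in((t,(195,275,210,310)),(s,(155,255,195,310))):
    f=c["frame"][b[0]:b[1],b[2]:b[3],::-1];o.append(cv2.resize(f,(400,330),interpolation=cv2.INTER_CUBIC))
cv2.imwrite("pics/c3.png",np.clip(np.hstack(o)*1.4,0,255).astype(np.uint8))
O,X,Y,Z=frame()
for n,P in (("tip",O+.0905*X-.095*Y+.012*Z),("grip",O+.214*Z),("padA",O+.037*Y+.009*Z)): print(n,P.round(3),proj(t,P),proj(s,P))
E
```

```text
t: 6.7
tool_pos: [0.437, 0.2248, 0.188]
orientation: [-1.538, -0.193, 0.203]
force: [-0.5, -1.6, 0.2]
opening: 0.0462
t: 7.5
tool_pos: [0.4381, 0.2163, 0.1853]
orientation: [-1.265, -1.112, 1.133]
force: [-0.5, 0.2, -0.2]
opening: 0.0463
t 7.5 tcp [0.4381 0.2163 0.1853] shift cm now-axes [ 2.45 13.8  -0.76] F [-0.5  0.2 -0.2]
 turn deg [ -0.5 -22.   -0.6]  shift in target axes cm [ 1.88 13.83 -1.48]
tip [0.408 0.018 0.144] [297.2679131  250.95724482] [261.87860896 229.349727  ]
grip [0.447 0.238 0.054] [223.63999175 242.32245098] [224.00751532 197.19378586]
padA [0.536 0.05  0.054] [285.23412521 213.31714263] [288.63381464 216.36402393]
```

View pics/c3.png

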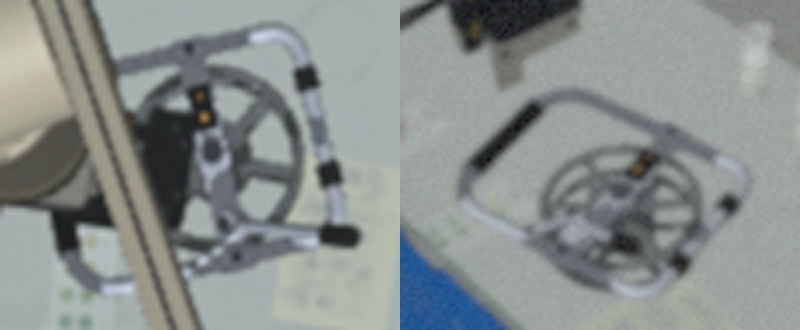

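The kickstand lies fully out, with its foot at top crop (342,237) as predicted (297,251 full frame), and the grip is clearly visible in the scene view. I'll remeasure the grip there.

```bash
python3 - <<'E'
from h import *
s=dict(np.load("pics/s3.npz"));t=dict(np.load("pics/t3.npz"))
x0,y0=205,180;g=s["frame"].max(2)[y0:215,x0:240]
n,l,st,ce=cv2.connectedComponentsWithStats((g<50).astype(np.uint8))
for i in range(1,n):
    if st[i,4]>12:
        p=ce[i]+[x0,y0]; print(p,st[i,4],onplane(s,*p,.055)); b=cv2.boxPoints(cv2.minAreaRect(np.argwhere(l==i)[:,::-1].astype(np.float32)))+[x0,y0];print(b.tolist())
for r in ((275,300,205,220),(285,300,228,245)):
    g=t["frame"].max(2)[r[2]:r[3],r[0]:r[1]];m=cv2.connectedComponentsWithStats((g<50).astype(np.uint8));print([(a+[r[0],r[2]],onplane(t,*(a+[r[0],r[2]]),.057),k[4]) for a,k in zip(m[3][1:],m[2][1:])])
E
python3 -m creep '[[[0.35,0.3,1,-0.1,0,-8,0],[0.35,0.3,1,-0.1,0,-8,0],[0.35,0.3,1,-0.2,0,-6,0],[0.35,0.3,1,-0.3,0,0,0],[0.35,0.3,1,-0.3,0,0,0],[0.35,0.3,1,-0.3,0,0,0],[0.35,0,0,0,0,0,0],[0.35,0,0,0,0,0,0]]]'
python3 g.py
```

```text
[225.01075269 196.09677419] 93 [0.45107331 0.23868411 0.055     ]
[[215.50000381469727, 203.5], [233.00000381469727, 186.0], [235.50000381469727, 188.5], [218.00000381469727, 206.0]]
[(array([286.0952381 , 213.42857143]), array([0.53503177, 0.047378  , 0.057     ]), np.int32(21))]
[(array([291.90909091, 236.68181818]), array([0.46249348, 0.03025104, 0.057     ]), np.int32(22))]
t: 8.4
tool_pos: [0.4491, 0.2343, 0.1212]
orientation: [-1.093, -1.369, 1.407]
force: [-0.3, 0.3, -0.0]
opening: 0.0607
t 8.4 tcp [0.4491 0.2343 0.1212] shift cm now-axes [ 0.58  7.41 -0.01] F [-0.3  0.3 -0. ]
 turn deg [-0.7 -1.3 -1.1]  shift in target axes cm [0.44 7.42 0.06]
```

```bash
python3 -m creep '[[[0.45,0.1,1.5,0,0,0,0],[0.45,0.1,1.5,0,0,0,0],[0.45,0.1,1.4,0,0,0,0],[0.45,0.1,1.2,0,0,0,0],[0.45,0,1.0,0,0,0,0],[0.45,0,0.8,0,0,0,0],[0.45,0,0,0,0,0,0],[0.45,0,0,0,0,0,0]]]'
python3 g.py
python3 -m creep '[[[1,0,0,0,0,0,0],[1,0,0,0,0,0,0],[1,0,0,0,0,0,0],[1,0,0,0,0,0,0],[1,0,0,0,0,0,0],[1,0,0,0,0,0,0],[1,0,0,0,0,0,0],[1,0,0,0,0,0,0]]]' 40
python3 g.py
```

```text
t: 9.2
tool_pos: [0.4481, 0.2363, 0.0417]
orientation: [-1.096, -1.368, 1.403]
force: [0.3, -0.1, 0.1]
opening: 0.0511
t 9.2 tcp [0.4481 0.2363 0.0417] shift cm now-axes [ 0.2  -0.53  0.03] F [ 0.3 -0.1  0.1]
 turn deg [-0.6 -1.5 -1.1]  shift in target axes cm [ 0.21 -0.53  0.01]
t: 10.0
tool_pos: [0.4498, 0.2371, 0.044]
orientation: [-1.098, -1.372, 1.401]
force: [0.4, -0.1, -0.5]
opening: 0.0173
t 10.0 tcp [0.4498 0.2371 0.044 ] shift cm now-axes [ 0.17 -0.31  0.21] F [ 0.4 -0.1 -0.5]
 turn deg [-0.3 -1.5 -1.1]  shift in target axes cm [ 0.18 -0.3   0.2 ]
```

```bash
python3 -m creep '[[[1,-0.1,-1.1,0,0,0,0],[1,-0.2,-1.1,0,0,0,0],[1,-0.3,-1.1,0,0,0,0],[1,-0.5,-1.1,0,0,0,0],[1,-0.6,-1.1,0,0,0,0],[1,-0.8,-1.1,0,0,0,0],[1,-0.9,-1.1,0,0,0,0],[1,-1,-1.1,0,0,0,0]]]'
python3 -m creep '[[[1,-1,-1,0,0,0,0],[1,-1,-1,0,0,0,0],[1,-1,-1,0,0,0,0],[1,-1,-0.9,0,0,0,0],[1,-1,-0.9,0,0,0,0],[1,-1,-0.9,0,0,0,0],[1,-0.8,-0.9,0,0,0,0],[1,-0.5,-0.9,0,0,0,0]]]'
python3 g.py
python3 - <<'E'
from h import *
from plant import optics
t=optics.read_camera("top");s=optics.read_camera("scene")
o=[]
for c,b in((t,(165,285,200,340)),(s,(120,250,190,335))):
    f=c["frame"][b[0]:b[1],b[2]:b[3],::-1];o.append(cv2.resize(f,(400,350),interpolation=cv2.INTER_CUBIC))
cv2.imwrite("pics/c4.png",np.clip(np.hstack(o)*1.4,0,255).astype(np.uint8))
E
```

```text
t: 10.8
tool_pos: [0.4594, 0.1913, 0.1385]
orientation: [-1.097, -1.367, 1.406]
force: [1.1, -1.7, -4.7]
opening: 0.0166
t: 11.6
tool_pos: [0.4776, 0.1154, 0.2205]
orientation: [-1.095, -1.365, 1.405]
force: [-1.1, 1.5, -8.1]
opening: 0.0165
t 11.6 tcp [0.4776 0.1154 0.2205] shift cm now-axes [13.01 17.09 -0.2 ] F [-1.1  1.5 -8.1]
 turn deg [-0.8 -1.5 -1.1]  shift in target axes cm [12.65 17.35 -0.31]
```

View pics/c4.png

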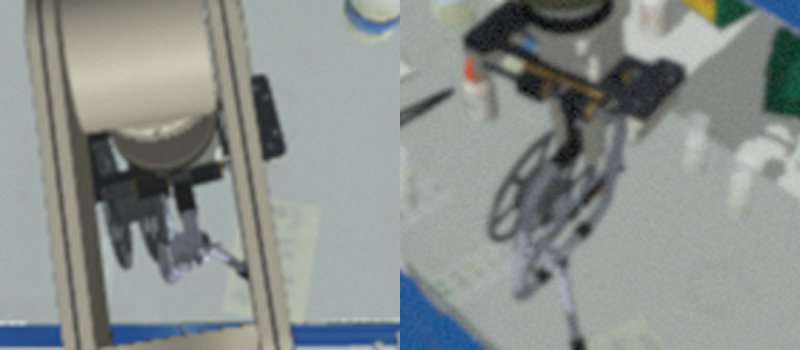

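The reel hangs upright from the grip, with the kickstand pointing out to world −y and down (scene crop (575,340)) and everything else untouched. Next I settle and lower it.

```bash
python3 -m creep '[[[1,0,0,0,0,0,0],[1,0,0,0,0,0,0],[1,0,0,0,0,0,0],[1,0,0,0,0,0,0],[1,0,0,0,0,0,0],[1,0,0,0,0,0,0],[1,0,0,0,0,0,0],[1,0,0,0,0,0,0]]]'
python3 -m creep '[[[1,0,0.3,0,0,0,0],[1,0,0.3,0,0,0,0],[1,0,0.3,0,0,0,0],[1,0,0.2,0,0,0,0],[1,0,0,0,0,0,0],[1,0,0,0,0,0,0],[1,0,0,0,0,0,0],[1,0,0,0,0,0,0]]]'
python3 -m creep '[[[1,0,0.2,0,0,0,0],[1,0,0.2,0,0,0,0],[1,0,0.2,0,0,0,0],[1,0,0.1,0,0,0,0],[1,0,0,0,0,0,0],[1,0,0,0,0,0,0],[1,0,0,0,0,0,0],[1,0,0,0,0,0,0]]]'
python3 g.py
```

```text
t: 12.5
tool_pos: [0.477, 0.117, 0.2192]
orientation: [-1.092, -1.365, 1.406]
force: [0.8, 1.1, -7.7]
opening: 0.0169
t: 13.3
tool_pos: [0.4768, 0.1165, 0.2071]
orientation: [-1.093, -1.365, 1.406]
force: [0.1, 0.1, -8.5]
opening: 0.0168
t: 14.1
tool_pos: [0.4778, 0.1162, 0.2011]
orientation: [-1.095, -1.367, 1.405]
force: [-0.3, -0.2, -4.6]
opening: 0.0169
t 14.1 tcp [0.4778 0.1162 0.2011] shift cm now-axes [12.9  15.14 -0.13] F [-0.3 -0.2 -4.6]
 turn deg [-0.7 -1.4 -1.2]  shift in target axes cm [12.58 15.41 -0.27]
```

```bash
python3 -m creep '[[[1,0,0.2,0,0,0,0],[1,-0.3,0,0,0,0,0],[1,-0.3,0,0,0,0,0],[1,-0.3,0,0,0,0,0],[1,-0.3,0,0,0,0,0],[1,-0.3,0,0,0,0,0],[1,0,0,0,0,0,0],[1,0,0,0,0,0,0]]]'
python3 -m creep '[[[1,-0.3,0.05,0,0,0,0],[1,-0.3,0.05,0,0,0,0],[1,-0.3,0.05,0,0,0,0],[1,-0.3,0,0,0,0,0],[1,-0.2,0,0,0,0,0],[1,0,0,0,0,0,0],[1,0,0,0,0,0,0],[1,0,0,0,0,0,0]]]'
python3 g.py
```

```text
t: 14.9
tool_pos: [0.4832, 0.1008, 0.2032]
orientation: [-1.099, -1.371, 1.402]
force: [-2.5, -0.1, -0.5]
opening: 0.0169
t: 15.7
tool_pos: [0.4878, 0.0861, 0.2041]
orientation: [-1.101, -1.373, 1.401]
force: [-2.8, -0.1, 3.5]
opening: 0.0169
t 15.7 tcp [0.4878 0.0861 0.2041] shift cm now-axes [16.08 15.38  0.25] F [-2.8 -0.1  3.5]
 turn deg [-0.2 -1.4 -1.2]  shift in target axes cm [15.75 15.71 -0.09]
```

```bash
python3 - <<'E'
from h import *
from plant import optics
t=optics.read_camera("top");s=optics.read_camera("scene");np.savez("pics/t5.npz",**t);np.savez("pics/s5.npz",**s)
o=[]
for c,b in((t,(200,290,230,330)),(s,(150,260,205,325))):
    f=c["frame"][b[0]:b[1],b[2]:b[3],::-1];o.append(cv2.resize(f,(400,360),interpolation=cv2.INTER_CUBIC))
cv2.imwrite("pics/c5.png",np.clip(np.hstack(o)*1.5,0,255).astype(np.uint8))
O,X,Y,Z=frame((0,0),13.3)
g=np.array([.4878,.0861,0]);# grip over; expected standing
l=.043; up=np.array([0,0,1.]); fx=-Z  # reel X
def W(x,y,z): return g+ fx*((x*np.cos(l)+z*np.sin(l))-.214*np.sin(l))+Y*y+up*(z*np.cos(l)-x*np.sin(l))
for n,a in(("tip",(.0905,-.095,.012)),("fa",(0,.046,.009)),("fb",(0,-.046,.009)),("grip",(0,0,.214))): P=W(*a);print(n,P.round(3),proj(t,P).round(1),proj(s,P).round(1))
E
```

```text
tip [ 0.414 -0.015  0.008] [306.2 254.3] [273.7 263.8]
fa [0.531 0.105 0.009] [267.7 218.1] [274.5 216.1]
fb [0.441 0.084 0.009] [274.4 245.9] [257.2 236.9]
grip [0.488 0.086 0.214] [272.7 218.3] [266.2 180.5]
```

View pics/c5.png

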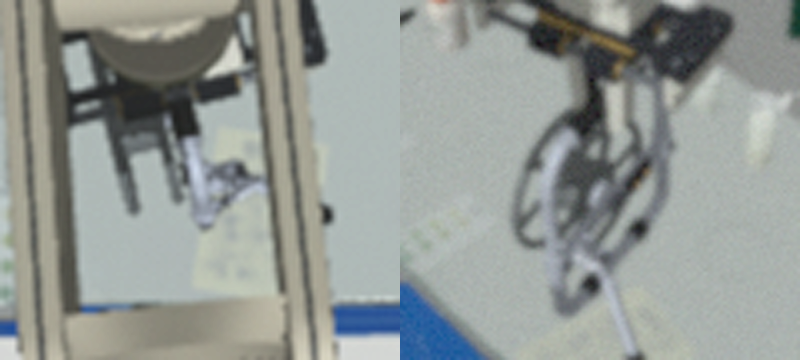

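The reel stands on the foot tube (pads at scene crop (640,228) and (592,285)), with the kickstand foot at (632,352) and top crop (326,213). The pads are a few pixels off the prediction, so I'll measure the lean.

```bash
python3 - <<'E'
from h import *
t=dict(np.load("pics/t5.npz"));s=dict(np.load("pics/s5.npz"))
def comps(c,x0,x1,y0,y1,th=55):
    g=c["frame"].max(2)[y0:y1,x0:x1];n,l,st,ce=cv2.connectedComponentsWithStats((g<th).astype(np.uint8))
    return [((ce[i]+[x0,y0]).round(1),st[i,:4]+[x0,y0,0,0],st[i,4]) for i in range(1,n) if st[i,4]>5]
print("scene");P=comps(s,255,290,208,275)
ps=cloud(s);pt=cloud(t)
for a in P: print(a, onplane(s,*a[0],.012).round(4), ps[int(round(a[0][1])),int(round(a[0][0]))].round(4))
print("top")
for a in comps(t,300,325,245,265): print(a, onplane(t,*a[0],.012).round(4), pt[int(round(a[0][1])),int(round(a[0][0]))].round(4))
E
```

```text
scene
(array([258.8, 212.3]), array([257, 208,   4,   9]), np.int32(18)) [0.5043 0.1476 0.012 ] [0.463  0.0942 0.0982]
(array([270.5, 210.2]), array([269, 208,   5,   6]), np.int32(13)) [0.5358 0.1288 0.012 ] [0.4876 0.0756 0.1025]
(array([276.3, 219.4]), array([274, 217,   5,   6]), np.int32(18)) [0.5242 0.0904 0.012 ] [0.5186 0.0855 0.0237]
(array([261.7, 236.5]), array([260, 235,   4,   4]), np.int32(14)) [0.4502 0.0743 0.012 ] [0.4491 0.0713 0.0189]
(array([276.3, 262.7]), array([274, 259,   5,   8]), np.int32(27)) [ 0.4202 -0.0196  0.012 ] [ 0.4122 -0.0272  0.0288]
top
(array([311.3, 253.5]), array([311, 252,   2,   4]), np.int32(6)) [ 0.4163 -0.0311  0.012 ] [ 0.4135 -0.0294  0.0218]
```

The reel still leans forward by about 1.5–2°, with the kick foot about 6 mm up, so it needs roughly 14 mm more towards tool −x.

```bash
python3 -m creep '[[[1,-0.25,0.05,0,0,0,0],[1,-0.25,0.05,0,0,0,0],[1,-0.25,0.05,0,0,0,0],[1,-0.25,0.05,0,0,0,0],[1,0,0,0,0,0,0],[1,0,0,0,0,0,0],[1,0,0,0,0,0,0],[1,0,0,0,0,0,0]]]'
python3 -m creep '[[[1,-0.2,0.05,0,0,0,0],[1,-0.2,0.05,0,0,0,0],[1,0,0,0,0,0,0],[1,0,0,0,0,0,0],[1,0,0,0,0,0,0],[1,0,0,0,0,0,0],[1,0,0,0,0,0,0],[1,0,0,0,0,0,0]]]'
python3 g.py
cat > m.py <<'E'
from h import *
from plant import optics,readout
t=optics.read_camera("top");s=optics.read_camera("scene")
np.savez("pics/tl.npz",**t);np.savez("pics/sl.npz",**s)
def comps(c,x0,x1,y0,y1,th=55):
    g=c["frame"].max(2)[y0:y1,x0:x1];n,l,st,ce=cv2.connectedComponentsWithStats((g<th).astype(np.uint8))
    return [((ce[i]+[x0,y0]).round(1),st[i,4]) for i in range(1,n) if st[i,4]>4]
for n,c,b in(("s",s,(255,295,212,280)),("t",t,(300,330,240,270))):
    p=cloud(c)
    for a in comps(c,*b): print(n,a,onplane(c,*a[0],.012).round(4),p[int(round(a[0][1])),int(round(a[0][0]))].round(4))
E
python3 m.py
```

```text
t: 16.6
tool_pos: [0.4911, 0.0762, 0.2042]
orientation: [-1.103, -1.376, 1.402]
force: [-2.9, -0.2, 4.7]
opening: 0.0167
t: 17.4
tool_pos: [0.4924, 0.0724, 0.2041]
orientation: [-1.104, -1.377, 1.402]
force: [-3.1, -1.7, 4.1]
opening: 0.0168
t 17.4 tcp [0.4924 0.0724 0.2041] shift cm now-axes [17.54 15.32  0.39] F [-3.1 -1.7  4.1]
 turn deg [-0.  -1.3 -1.3]  shift in target axes cm [17.19 15.71 -0.  ]
s (array([260.9, 214.2]), np.int32(13)) [0.504  0.1376 0.012 ] [0.4627 0.0857 0.0973]
s (array([270.7, 212.7]), np.int32(6)) [0.5296 0.1211 0.012 ] [0.4846 0.0685 0.0982]
s (array([276.5, 219.5]), np.int32(14)) [0.5244 0.0897 0.012 ] [0.5204 0.0876 0.0152]
s (array([262.2, 236.8]), np.int32(15)) [0.4506 0.0725 0.012 ] [0.4454 0.0671 0.0218]
s (array([276.9, 263.7]), np.int32(25)) [ 0.4192 -0.0231  0.012 ] [ 0.4147 -0.0285  0.0222]
```

```bash
python3 -m creep '[[[1,-0.1,0.1,0,0,0,0],[1,-0.1,0.1,0,0,0,0],[1,0,0.1,0,0,0,0],[1,0,0.1,0,0,0,0],[1,0,0.1,0,0,0,0],[1,0,0.1,0,0,0,0],[1,0,0.1,0,0,0,0],[1,0,0.1,0,0,0,0]]]'
python3 -m creep '[[[1,-0.1,0.15,0,0,0,0],[1,-0.1,0.15,0,0,0,0],[1,0,0.15,0,0,0,0],[1,0,0.15,0,0,0,0],[1,0,0.15,0,0,0,0],[1,0,0.15,0,0,0,0],[1,0,0.15,0,0,0,0],[1,0,0.15,0,0,0,0]]]'
python3 g.py; python3 m.py
```

```text
t: 18.3
tool_pos: [0.4972, 0.0693, 0.2044]
orientation: [-1.115, -1.385, 1.398]
force: [-4.8, -1.8, 10.0]
opening: 0.0166
t: 19.1
tool_pos: [0.5039, 0.0649, 0.2042]
orientation: [-1.133, -1.395, 1.394]
force: [-4.3, -1.9, 9.1]
opening: 0.0171
t 19.1 tcp [0.5039 0.0649 0.2042] shift cm now-axes [18.73 15.02  1.79] F [-4.3 -1.9  9.1]
 turn deg [ 1.6 -1.4 -2. ]  shift in target axes cm [18.22 15.72  0.91]
s (array([263.6, 213.8]), np.int32(12)) [0.511  0.1331 0.012 ] [0.4727 0.0848 0.0892]
s (array([276.6, 219.4]), np.int32(13)) [0.5249 0.0898 0.012 ] [0.5235 0.0865 0.0183]
s (array([263. , 235.6]), np.int32(17)) [0.4551 0.0741 0.012 ] [0.4492 0.0669 0.0233]
s (array([277.5, 263.5]), np.int32(26)) [ 0.4208 -0.0238  0.012 ] [ 0.4164 -0.0307  0.0229]
```

Pushing further over-leaned the reel (about 5°), so it rolled on to one foot end and the kickstand. I'll back off to the previous pose.

```bash
cat > b.py <<'E'
from h import *
rel([.4918,.0735,.2041],Rot.from_rotvec([-1.101,-1.373,1.401]).as_matrix())
E
python3 b.py
python3 -m creep '[[[1,0.2,0,0.3,-0.8,0,0.3],[1,0.2,0,0.3,-0.8,0,0.3],[1,0.1,0,0.2,0,0,0],[1,0,0,0.2,0,0,0],[1,0,0,0,0,0,0],[1,0,0,0,0,0,0],[1,0,0,0,0,0,0],[1,0,0,0,0,0,0]]]'
python3 b.py; python3 m.py
```

```text
t 19.2 tcp [0.5039 0.0649 0.2041] shift cm now-axes [ 1.12 -0.07  0.97] F [-3.5 -1.7  9.9]
 turn deg [ 1.8  0.  -0.8]  shift in target axes cm [ 1.12 -0.02  0.97]
t: 20.0
tool_pos: [0.4929, 0.0688, 0.2031]
orientation: [-1.161, -1.419, 1.383]
force: [-0.4, 0.8, 1.8]
opening: 0.0171
t 20.0 tcp [0.4929 0.0688 0.2031] shift cm now-axes [ 0.48 -0.12 -0.02] F [-0.4  0.8  1.8]
 turn deg [ 3.7  0.1 -1.3]  shift in target axes cm [ 0.48 -0.11 -0.01]
s (array([261.2, 214.8]), np.int32(13)) [0.5031 0.1353 0.012 ] [0.4613 0.0843 0.0953]
s (array([271.8, 212.8]), np.int32(5)) [0.5317 0.1185 0.012 ] [0.4851 0.0648 0.1011]
s (array([277.3, 219.7]), np.int32(15)) [0.5256 0.0875 0.012 ] [0.5212 0.084  0.0178]
s (array([262.8, 236.9]), np.int32(14)) [0.4516 0.071  0.012 ] [0.4486 0.0664 0.0193]
s (array([277.1, 264. ]), np.int32(25)) [ 0.4189 -0.0242  0.012 ] [ 0.414  -0.0292  0.0238]
```

```bash
python3 -m creep '[[[1,0,0.1,0,0,0,0],[1,0,0.1,0,0,0,0],[1,0,0,0,0,0,0],[1,0,0,0,0,0,0],[1,0,0,0,0,0,0],[1,0,0,0,0,0,0],[1,0,0,0,0,0,0],[1,0,0,0,0,0,0]]]'
python3 -m creep '[[[1,0,0.1,0,0,0,0],[1,0,0.1,0,0,0,0],[1,0,0.1,0,0,0,0],[1,0,0.1,0,0,0,0],[1,0,0.1,0,0,0,0],[1,0,0.1,0,0,0,0],[1,0,0.1,0,0,0,0],[1,0,0.1,0,0,0,0]]]'
python3 b.py; python3 m.py;  python3 - <<'E'
from h import *
t=dict(np.load("pics/tl.npz"));s=dict(np.load("pics/sl.npz"));o=[]
for c,b in((t,(200,290,230,330)),(s,(165,275,205,325))):
    f=c["frame"][b[0]:b[1],b[2]:b[3],::-1];o.append(cv2.resize(f,(400,360),interpolation=cv2.INTER_CUBIC))
cv2.imwrite("pics/c6.png",np.clip(np.hstack(o)*1.5,0,255).astype(np.uint8))
E
```

```text
t: 20.9
tool_pos: [0.494, 0.0677, 0.2031]
orientation: [-1.164, -1.419, 1.383]
force: [-1.5, 0.6, 3.2]
opening: 0.0171
t: 21.7
tool_pos: [0.4979, 0.0648, 0.2032]
orientation: [-1.177, -1.423, 1.383]
force: [-4.0, -0.9, 9.2]
opening: 0.0171
t 21.7 tcp [0.4979 0.0648 0.2032] shift cm now-axes [ 0.99 -0.17  0.38] F [-4.  -0.9  9.2]
 turn deg [ 4.3 -0.  -1.9]  shift in target axes cm [ 0.99 -0.11  0.39]
s (array([262.8, 214.3]), np.int32(12)) [0.5079 0.1333 0.012 ] [0.4671 0.0823 0.0965]
s (array([272.6, 213.2]), np.int32(5)) [0.5324 0.1156 0.012 ] [0.4882 0.0641 0.099 ]
s (array([277.4, 219.5]), np.int32(11)) [0.5263 0.0878 0.012 ] [0.5213 0.0842 0.0176]
s (array([263.2, 236.4]), np.int32(16)) [0.4536 0.0715 0.012 ] [0.4493 0.0669 0.0232]
s (array([277.7, 264. ]), np.int32(23)) [ 0.4201 -0.0254  0.012 ] [ 0.4167 -0.0303  0.022 ]
```

View pics/c6.png

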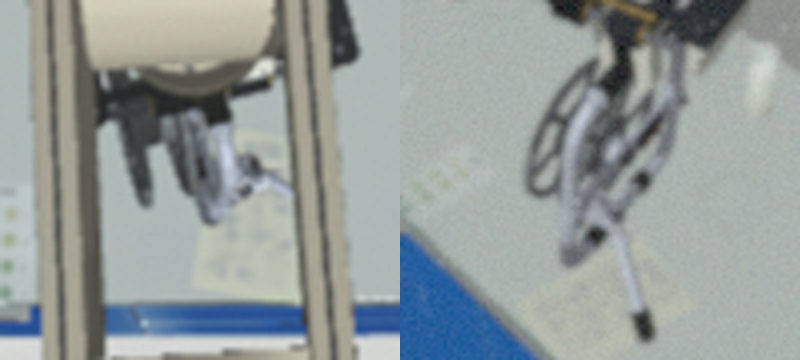

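Both views show it standing. However, the tool has tilted about 4°, so the down-push runs sideways and the B pad has risen slightly (scene crop (597,235)). I'll level the tool and undo the drift.

```bash
python3 -m creep '[[[1,0,-0.1,0.1,1,0,-0.7],[1,0.1,-0.1,0.1,1,0,-0.7],[1,0.1,0,0.1,1,0,-0.7],[1,0.1,0,0.1,1,0,-0.7],[1,0.1,0,0,0.5,0,0],[1,0,0,0,0,0,0],[1,0,0,0,0,0,0],[1,0,0,0,0,0,0]]]'
python3 b.py; python3 g.py; python3 m.py
```

```text
t: 22.6
tool_pos: [0.4925, 0.0677, 0.2031]
orientation: [-1.076, -1.37, 1.393]
force: [-0.7, 0.4, -0.2]
opening: 0.0171
t 22.6 tcp [0.4925 0.0677 0.2031] shift cm now-axes [ 0.58 -0.1  -0.07] F [-0.7  0.4 -0.2]
 turn deg [-0.7  0.   1.2]  shift in target axes cm [ 0.58 -0.11 -0.07]
t 22.6 tcp [0.4925 0.0677 0.2031] shift cm now-axes [17.66 15.6   0.07] F [-0.7  0.4 -0.2]
 turn deg [-0.9 -1.4 -0. ]  shift in target axes cm [17.65 15.61 -0.13]
s (array([263. , 214.8]), np.int32(15)) [0.5071 0.1315 0.012 ] [0.4654 0.0805 0.0952]
s (array([272.9, 213.2]), np.int32(8)) [0.5331 0.115  0.012 ] [0.4864 0.0621 0.1025]
s (array([278.6, 220.2]), np.int32(14)) [0.5271 0.0834 0.012 ] [0.5257 0.08   0.0175]
s (array([264.8, 237.7]), np.int32(15)) [0.4539 0.0649 0.012 ] [0.4512 0.0607 0.0176]
s (array([279.5, 264.8]), np.int32(24)) [ 0.422  -0.0307  0.012 ] [ 0.418  -0.0369  0.0232]
t (array([308.5, 254.2]), np.int32(31)) [ 0.4141 -0.0223  0.012 ] [0.3464 0.0188 0.593 ]
```

```bash
python3 -m creep '[[[1,-0.13,0.05,0,-0.5,0,0],[1,-0.13,0.05,0,-0.4,0,0],[1,0,0.05,0,0,0,0],[1,0,0.05,0,0,0,0],[1,0,0.05,0,0,0,0],[1,0,0.05,0,0,0,0],[1,0,0.05,0,0,0,0],[1,0,0.05,0,0,0,0]]]'
python3 g.py; python3 m.py
```

```text
t: 23.5
tool_pos: [0.4945, 0.0645, 0.203]
orientation: [-1.093, -1.388, 1.382]
force: [-1.9, -1.3, 5.9]
opening: 0.017
t 23.5 tcp [0.4945 0.0645 0.203 ] shift cm now-axes [18.04 15.54  0.55] F [-1.9 -1.3  5.9]
 turn deg [ 0.4 -1.4 -0.2]  shift in target axes cm [ 1.80e+01  1.56e+01 -1.00e-02]
s (array([263.5, 214.9]), np.int32(15)) [0.5079 0.1301 0.012 ] [0.4688 0.0803 0.0923]
s (array([273.8, 213. ]), np.int32(6)) [0.5356 0.1137 0.012 ] [0.489  0.0609 0.1012]
s (array([278.7, 220.2]), np.int32(12)) [0.5273 0.0832 0.012 ] [0.5265 0.0809 0.0159]
s (array([265. , 237.5]), np.int32(16)) [0.4548 0.065  0.012 ] [0.4513 0.0609 0.0173]
s (array([279.5, 265. ]), np.int32(24)) [ 0.4215 -0.0311  0.012 ] [ 0.4173 -0.0376  0.025 ]
t (array([309.9, 252.2]), np.int32(34)) [ 0.4203 -0.0269  0.012 ] [0.3486 0.016  0.604 ]
t (array([310.8, 267.4]), np.int32(5)) [ 0.3731 -0.0287  0.012 ] [0.3224 0.0153 0.6103]
```

```bash
python3 -m creep '[[[1,0,0.03,0.05,0,0,0],[1,0,0.03,0,0,0,0],[1,0,0.03,0,0,0,0],[1,0,0.03,0,0,0,0],[1,0,0.03,0,0,0,0],[1,0,0.03,0,0,0,0],[1,0,0.03,0,0,0,0],[1,0,0.03,0,0,0,0]]]'
python3 g.py; python3 m.py; python3 g.py;python3 - <<'E'
from h import *
t=dict(np.load("pics/tl.npz"));s=dict(np.load("pics/sl.npz"));o=[]
for c,b in((t,(150,290,120,330)),(s,(165,275,205,325))):
    f=c["frame"][b[0]:b[1],b[2]:b[3],::-1];o.append(cv2.resize(f,(400,360),interpolation=cv2.INTER_CUBIC))
cv2.imwrite("pics/c7.png",np.clip(np.hstack(o)*1.5,0,255).astype(np.uint8))
E
```

```text
t: 24.4
tool_pos: [0.4949, 0.064, 0.203]
orientation: [-1.096, -1.39, 1.382]
force: [-2.9, -0.2, 6.1]
opening: 0.0171
t 24.4 tcp [0.4949 0.064  0.203 ] shift cm now-axes [18.13 15.51  0.62] F [-2.9 -0.2  6.1]
 turn deg [ 0.5 -1.5 -0.3]  shift in target axes cm [18.07 15.6   0.02]
s (array([264. , 214.6]), np.int32(14)) [0.5098 0.1299 0.012 ] [0.469  0.0805 0.092 ]
s (array([273.8, 213.2]), np.int32(6)) [0.5351 0.1131 0.012 ] [0.4894 0.0613 0.1005]
s (array([278.8, 220. ]), np.int32(12)) [0.5281 0.0835 0.012 ] [0.5254 0.0798 0.0179]
s (array([264.9, 237.5]), np.int32(15)) [0.4546 0.0652 0.012 ] [0.4501 0.0595 0.0199]
s (array([279.6, 264.8]), np.int32(24)) [ 0.4222 -0.0309  0.012 ] [ 0.4205 -0.0342  0.017 ]
t (array([309.8, 248.2]), np.int32(12)) [ 0.4329 -0.0268  0.012 ] [0.3552 0.0161 0.6064]
t (array([310.2, 257.8]), np.int32(12)) [ 0.4028 -0.0274  0.012 ] [0.3392 0.0156 0.5953]
t 24.5 tcp [0.4949 0.064  0.203 ] shift cm now-axes [18.13 15.51  0.62] F [-2.8 -0.7  5.5]
 turn deg [ 0.5 -1.4 -0.3]  shift in target axes cm [18.06 15.6   0.02]
```

View pics/c7.png

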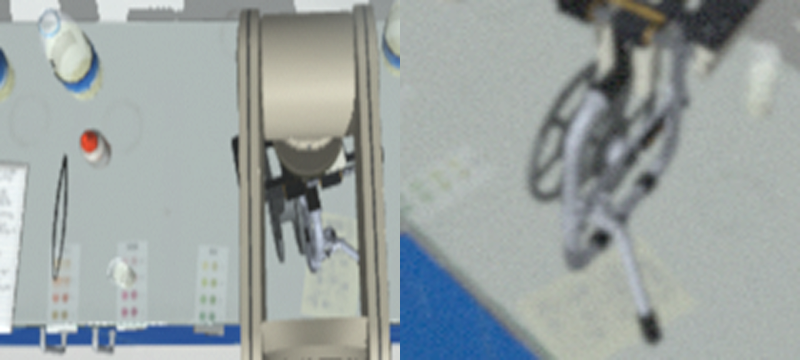

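The reel stands on the foot tube and the kick foot (scene crop (650,325)), and the dropper, tweezers and near vial are untouched. The pose is steady, so I'm handing in.

```bash
python3 -c "
from plant import robot,readout
print(robot.close_job()); s=readout.read_state(); print(s['t'],s['tool_pos'],s['force'],s['opening'])"
```

```text
the job is handed in; nothing more can be done
None
the job is handed in; nothing more can be done
```

The reel is standing upright on its foot tube and kickstand, with the fingers still holding the handle. I handed the job in at about 24.5 s, and the system gives no verdict.

I flipped the kickstand past centre with closed, tilted fingers, and it snapped out. I then pinched the rubber grip from above at 40 N and lifted it on an arc until the reel hung upright. After that I lowered it on to the foot tube and leaned it back until the kickstand's foot touched.

**Last checks before handing in:**
- **Feet:** the tops of the two foot-tube pads read 18 and 20 mm, against about 18 mm expected. The kickstand's foot read about 17 mm at its top, against 16 mm expected.
- **Lean:** about 2.7° back, against 2.5° nominal.
- **Hold:** the arm presses down with about 6 N. The jaws are stopped on the sleeve at 17 mm, and the arm's pose was not changing.
- **Other things:** the neighbours I could see looked untouched; I did not measure them again.

**What went wrong or was less certain:**
- My first push leaned the reel about 5° back and rolled it slightly on to one end of the foot tube. I backed off, levelled the tool and set it again, and the foot tube slid about 1 cm on the way.
- The arm hid the kickstand's foot in the top view at the end, so that contact rests on the scene camera alone, to a few millimetres.
- A sideways force of about 3 N at the grip remained.

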